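# Release the blow-off nozzle and clip it on its rack

## Robot

A 6-joint arm with a two-finger parallel gripper is mounted at the origin on the work surface. World frame = base frame: x ahead of the robot, y to its left, z up, the work surface at z = 0. Lengths are in mm, angles in rad, forces in N, time in s.
With the tool pointing down it reaches from about 400 to 925 mm from the base axis. Payload 12.5 kg.
Tool frame: the origin (TCP) lies between the finger pads; the fingertips stand 25 mm ahead of it and the grasp point (between the pads) lies 6 mm ahead of it; z points along the fingers, y is the line along which they close (so a half turn about z gives the same grasp; the last joint's range is limited). The gripper opens to 95 mm and grips with 3 to 60 N. Pads are 20 mm wide; open, the fingers measure 119 mm over their backs; the gripper's body (75 mm by 180 mm) begins 59 mm behind the grasp point.
Start: joints at [1.072, 0.491, 1.559, -0, 1.092, -0.106], TCP at [239.22, 577.424, 239.661] pointing down, gripper open.
Joint ranges: [-3.1, 3.1], [-0.84, 2.19], [0.05, 2.79], [-1.13, 4.28], [0.06, 2.93], [-2.69, 2.69]. Speed limits (rad/s): [2.22, 2.22, 2.79, 3.14, 3.14, 3.14].

## Interface

Orientations are given as [roll, pitch, yaw] about the fixed x, y, z axes, in that order (R = Rz(yaw) Ry(pitch) Rx(roll)).
In Python, from cell import state, read_camera, job_done, cut_out gives the robot as it stands. The module is installed in compiled form; this text tells all that it offers.
- The arm moves only by the tool jog_arm, never from a script. Its argument "motion" is a list of rows, each a list of 2 entries, a list of its own where there are three numbers: the shift along the tool's x, y, z in mm, then the turn about the tool's z in rad. A call has 1 to 5 rows; each row is the pose to reach, as a shift and turn from the pose commanded when the call began, along the tool's axes at that moment; what a row does not reach only later rows make up. A row lasts 1/10 s, in which the tool goes at most 50 mm and 8.59 degrees, less where a joint would pass 70% of its speed; a pose out of reach is approached as far as the arm can. A call with a gripper value outside its range is refused whole. "grip" is the closure, from 0 (fully open) to 1 (shut), set as the call begins (left out, the last holds). The fingers move at their own pace and stop on an object; the grip force is fixed at half the most. Time passes only in rows, so rows that repeat a pose let the fingers close. It gives the time, the measured TCP pose, the force, the opening and the grip force at its end, in the units of the state.
- state(): the state, without advancing time (a new reading comes with each control period).
- read_camera(name): name is "side" or "top" or "wrist"; returns a dict with "img" (384x512x3 uint8, blue, green, red), "vertical_fov" (degrees; the focal length in pixels is half the picture's height over the tangent of half this angle, whatever the lens; pixels are square), "cx", "cy" (the principal point, pixels), "extrinsics" (4x4, takes a point from camera to world coordinates). Camera axes: x right, y up, looking along -z (the intrinsics and any distortion apply to the point x, -y, -z); pixel columns grow to the right and rows downward; lengths in mm; the calibration is good to about 2 mm. A picture is of the moment at which its call begins. There is no depth.
- job_done(): hands the job in; it is judged then, once.
Trained networks look in a picture, given as the dict that the camera call returned (one of the last four; its "shot" number tells which), for a name from the list of things; names that differ only in an ending like _2 or _b are one class to them, and where a whole thing is asked for, a point or a joint stands for the part that bears it (a point fixed in the world has none). Each returns a list of dicts, best first, with "p" (0 to 1); they miss things now and then, are a little off and sometimes report something else, mostly with a low value. They report only what shows in the picture. A call takes as long as a camera call. They do not tell look-alikes from the thing itself.
- cut_out(name, picture): "region" (384x512 bool, what is visible of it) and "box" ([left, top, right, bottom] in pixels, round what is visible of it).
The state is a dict: "t": time; "joints": joint angles; "qvel": joint speeds; "tau": joint torques, N m; "eef_pos": TCP position; "tcp_rot": TCP orientation; "ft_force": force on the tool from outside, world axes, zero at the start; "moment": the same for the moment, N m; "opening": opening from 0.0 (shut) to 1.0 (fully open); "grip_force": force on a finger pad.
Only numpy, scipy, OpenCV 4.12 (cv2) and the standard library are available. Lean on these libraries where they do the work, as an engineer would, in place of code of your own. Each camera call takes 0.05 s, during which the arm holds its last target. There are 200 camera calls.

## Task

Put the red blow-off nozzle away: pull back the spring sleeve of the fixed air coupler until the nozzle pops out, then let go of the sleeve so that it springs fully forward again. Then draw the nozzle out of the coupler and push it down into both yellow-tipped spring clips of the rack until it snaps home, centred between the clips, and stop pushing there; do not drop it on the table, ram it into the rack or disturb the other things on the bench.

Things in the scene. Friction and masses are not known exactly. Their poses are not given: they have to be found in the camera images.
- coupler: Fixed steel and brass quick coupler. x axis = coupler axis, out of the mouth, away from the robot and 20 degrees upward; y level. Origin on the axis, 180 mm above the table; mouth at x=+36 mm (18 mm bore); behind, x=-36 to -72 mm, a 42 mm steel block. Only its place and yaw vary.
- pipe_mid (a point): Middle of a level 16 mm blue air pipe over the coupler, parallel to its y, 110 mm above and 10 mm ahead of the coupler's origin, on 20 mm posts 135 mm to either side. It bars a tool that points straight down on the sleeve: lean about 30 degrees, fingers pointing down and ahead (away from the robot), closing along coupler y. Past the pipe the nozzle can be gripped from straight above.
- sleeve (a joint): Spring sleeve travel in m: 0 = home (fully forward), 0.014 = fully back. It slides along the coupler's -x (towards the robot and down). Spring 5 N at home to 11 N fully back, plus up to 3 N of lock friction. The nozzle is freed at about 5 mm; pull 10 mm or more. An inner ejector then pushes the nozzle 13 mm out. Let go, the sleeve springs home by itself.
- sleeve_mid (a point): Middle of the sleeve's plain steel part, on the axis; moves with the sleeve; axes as the coupler's. There the sleeve is 32 mm in diameter (13 mm behind this point to 19 mm ahead); behind that is its red ring, 39 mm in diameter, 10 mm long. At home it lies at coupler x=+3 mm.
- nozzle: Loose red nozzle, about 130 g. Origin at the centre of its barrel, x along it to the brass tip (may roll). Barrel 22 mm diameter, x=-45 to +45 mm; tip tube 8 mm diameter to x=+90; steel tail 16 mm diameter back to x=-92. Locked, its origin is at coupler x=82 mm; popped out, at about 95, the tail loose in the bore (nose droops some 4 degrees): free after 35 mm more straight out along coupler x.
- cradle: Fixed two-clip rack. Origin = where the barrel's centre lies when home, 90 mm above the table. x along the stored nozzle, away from the robot and 20 degrees upward like the coupler (tip at +x or -x, either will do); y level; z square to the slope, up out of the clips. Push the nozzle in along -z; home, it lies on black rests.
- jaw0l (a joint): Opening angle in rad of one of the four sprung clip leaves; 0 = at rest, peak about 0.1 as the barrel passes. Clips, 10 mm wide, stand at cradle x=-34 and +34 mm; fingers fit between them (58 mm clear, free down to 38 mm below the home axis). Yellow rollers of 12 mm lie 10 mm above the home axis, 13.5 mm to either side. The barrel meets them some 22 mm above home; peak push 8 to 12 N, about 15 mm above home; then it snaps down.
- wrench: Bystander: steel open-ended wrench lying flat; leave alone.
- screwdriver: Bystander: screwdriver lying flat; leave alone.
- cup: Bystander: steel sample cup, 72 mm wide, 70 mm tall; leave alone.
- jar: Bystander: amber jar with black cap, 70 mm wide, 110 mm tall; leave alone.
- brush: Bystander: hand brush with a wooden handle, lying flat; leave alone.
- paddle: Bystander: steel stirrer paddle with a cross rod; leave alone.
- handle: Bystander: black machine handle standing upright, 78 mm tall; leave alone.
Mind the look-alikes: they are no part of the job. What is shaped like the nozzle but white is not meant.

How it is judged:
By the outcome, as a careful person would: the job done as asked, in the order asked, and still so for the second after the job is handed in, with the robot touching nothing.
It also fails if it takes over 64 s, if anything falls off the work surface, if the arm or the gripper's body presses on something with over 40 N, if the wrist force passes 120 N, or if a joint passes its speed limit or range.

## Working session

There is one attempt and no reset: what is moved stays moved. The work goes in short steps, Python scripts to look and compute and a tool call to move; the robot and the scene stay as the last step left them, time stands still between calls to the robot, and variables do not carry over. Pictures are saved under pics/ and viewed, at most 11 in all, crops included, and the job is handed in when it is done.

Besides the shell and the picture viewer there is one more tool, called after ">>>" as name(argument=value, ...), one argument or row to a line, values as JSON. jog_arm: Moves the arm, as the interface text tells. Its arguments: {"type":"object","properties":{"motion":{"type":"array"},"grip":{"type":"number"}},"required":["motion"]}

```bash
mkdir -p pics; python3 - <<'E'
from cell import *
import cv2,numpy as np,pickle
s=state();print(s)
d={}
for n in("side","top"):
    c=read_camera(n);d[n]=c;cv2.imwrite(f"pics/{n}0.png",cv2.resize(c["img"],None,fx=1.5,fy=1.5))
    print(n,{k:v for k,v in c.items() if k!="img"})
    for t in("coupler","sleeve_mid","nozzle","cradle"):
        for r in cut_out(t,c)[:3]:
            ys,xs=np.nonzero(r["region"]);print(t,round(r["p"],2),r["box"],xs.mean().round(1),ys.mean().round(1))
pickle.dump(d,open("d0.pkl","wb"))
E
```

```text
{'t': 0.0, 'joints': array([ 1.07237255e+00,  4.91538221e-01,  1.55944130e+00, -3.95397076e-07,
        1.09168983e+00, -1.05643027e-01]), 'qvel': array([-0.00063529, -0.00065369, -0.00110838, -0.00045115, -0.0020054 ,
       -0.00143037]), 'tau': array([-4.15006056e-03, -6.12647367e+01, -2.58163083e+01,  6.91078696e-02,
        4.83245426e-02, -1.12760908e-04]), 'eef_pos': array([239.12687428, 577.21730466, 239.07779588]), 'tcp_rot': array([-3.14052192e+00, -1.13185346e-04,  2.74881202e+00]), 'ft_force': array([-0.20351844, -0.02991561, -0.13195981]), 'moment': array([0.03265741, 0.00128416, 0.04181744]), 'grip_force': 0.0, 'opening': 0.9998214623526824}
side {'vertical_fov': 51.328023310063585, 'cx': 261.7902948453534, 'cy': 194.0595613107963, 'extrinsics': array([[ 7.15745183e-01,  4.10815679e-01, -5.64747121e-01,
        -2.45053787e+02],
       [-6.98289696e-01,  4.09399558e-01, -5.87182682e-01,
        -7.32632506e+02],
       [-1.00166306e-02,  8.14630272e-01,  5.79894117e-01,
         9.60936143e+02],
       [ 0.00000000e+00,  0.00000000e+00,  0.00000000e+00,
         1.00000
[... 591 characters left out ...]
       [-9.99988454e-01,  2.09772102e-03,  4.32346248e-03,
         4.34329869e+01],
       [ 4.53719715e-03,  1.15735288e-01,  9.93269730e-01,
         1.66628061e+03],
       [ 0.00000000e+00,  0.00000000e+00,  0.00000000e+00,
         1.00000000e+00]]), 'shot': 2}
coupler 0.62 [198.8, 190.0, 213.1, 215.6] 205.1 205.5
sleeve_mid 0.64 [199.1, 191.2, 211.0, 204.3] 204.5 197.3
sleeve_mid 0.41 [197.8, 143.9, 208.3, 185.1] 202.8 167.5
nozzle 0.75 [125.2, 161.2, 158.1, 176.4] 142.9 167.5
nozzle 0.57 [197.5, 157.5, 208.8, 184.9] 202.9 172.1
nozzle 0.47 [177.7, 260.7, 211.3, 279.6] 193.6 271.1
cradle 0.49 [312.2, 173.1, 332.4, 205.2] 320.6 186.9
cradle 0.46 [200.1, 191.2, 213.0, 202.7] 204.9 197.2
```

View pics/side0.png

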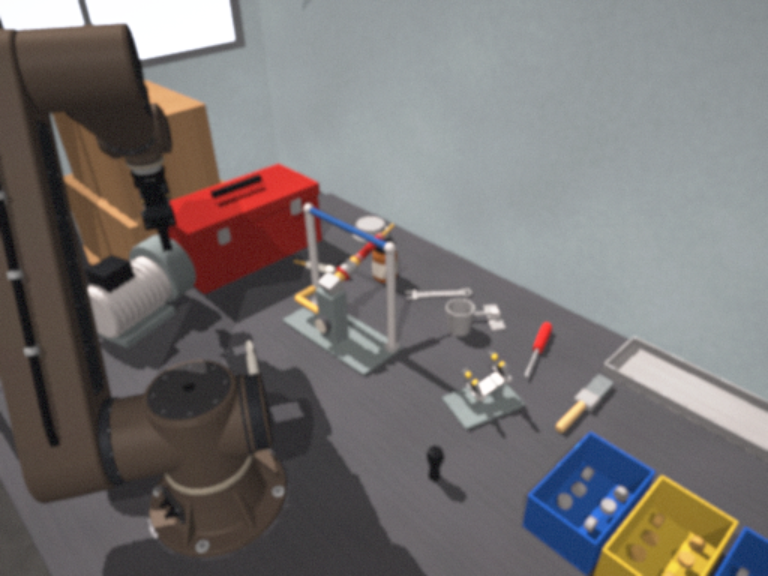

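View pics/top0.png

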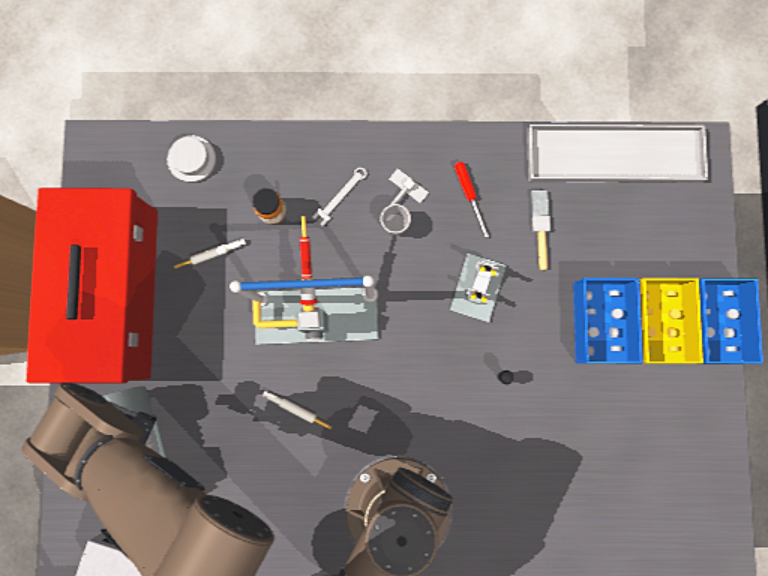

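The red nozzle sits in the coupler at about (305,255) in the 1.5x top view. The look-alikes are white nozzles at (212,253) and (295,410), plus the red screwdriver at (466,180). The cradle is at (483,285) and the blue pipe runs from (235,286) to (368,282). I choose the red nozzle in the coupler and check it in one close crop.

```bash
cat > h.py <<'E'
import numpy as np,cv2,pickle
def ray(c,u,v):
    f=192/np.tan(np.radians(c["vertical_fov"])/2);E=c["extrinsics"]
    d=E[:3,:3]@np.array([(u-c["cx"])/f,-(v-c["cy"])/f,-1]);return E[:3,3],d/np.linalg.norm(d)
def atz(c,u,v,z):
    o,d=ray(c,u,v);return o+d*(z-o[2])/d[2]
def proj(c,P):
    f=192/np.tan(np.radians(c["vertical_fov"])/2);E=c["extrinsics"]
    p=E[:3,:3].T@(np.array(P)-E[:3,3]);return np.array([c["cx"]+f*p[0]/-p[2],c["cy"]-f*p[1]/-p[2]])
def tri(*rs):
    A=sum(np.eye(3)-np.outer(d,d) for o,d in rs);b=sum((np.eye(3)-np.outer(d,d))@o for o,d in rs);return np.linalg.solve(A,b)
E
python3 - <<'E'
from h import *
d=pickle.load(open("d0.pkl","rb"));t=d["top"];i=t["img"]
a=cv2.resize(i[135:235,150:260],None,fx=4,fy=4,interpolation=2);b=cv2.resize(i[160:220,295:345],None,fx=6.6667,fy=6.6667,interpolation=2)
cv2.imwrite("pics/crop.png",np.hstack([a,b[:400]]))
L=atz(t,235/1.5,286/1.5,290);R=atz(t,368/1.5,282/1.5,290);print(L,R,np.linalg.norm(L-R),(L+R)/2)
E
```

```text
[504.1125568  338.98485271 290.        ] [512.93237725  66.97059183 290.        ] 272.1572107326965 [508.52246703 202.97772227 290.        ]
```

View pics/crop.png

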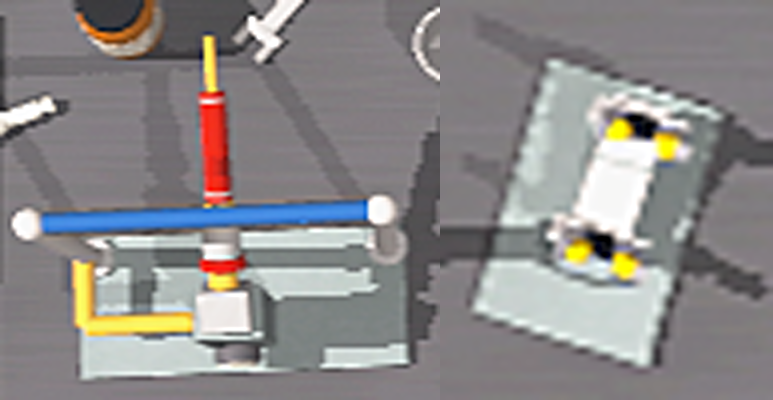

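The crop confirms the red nozzle locked in the coupler: tip at (209,37), barrel around (214,145), sleeve with its red ring at (220,250) below the pipe. The cradle is on the right, with yellow rollers at (620,128), (668,146), (577,250) and (624,265).

```bash
python3 - <<'E'
from h import *
d=pickle.load(open("d0.pkl","rb"));t=d["top"];s=d["side"]
c20,s20=np.cos(np.radians(20)),np.sin(np.radians(20))
yaw=0.032;O=np.array([498.5,202.7,180.]);X=np.array([np.cos(yaw)*c20,np.sin(yaw)*c20,s20])
for n,x in(("tip",172),("barrel front",127),("barrel back",37),("mouth",36),("ring c",-15),("sl front",22)):
    p=proj(t,O+X*x);print(n,p,"crop",(p-[150,135])*4,"side1.5",proj(s,O+X*x)*1.5)
px=[((u-440)/6.6667+295,v/6.6667+160) for u,v in((620,128),(668,146),(577,250),(624,265))]
P=[atz(t,u,v,z) for (u,v),z in zip(px,[113,113,90,90])]
print(np.round(P,1));a=(P[0]+P[1])/2;b=(P[2]+P[3])/2;dd=a-b
m=(a+b)/2;yc=np.arctan2(dd[1],dd[0]);print(m,np.linalg.norm(dd[:2]),68*c20,yc,np.linalg.norm(P[0]-P[1]),np.linalg.norm(P[2]-P[3]))
w=P[0]-P[1]+P[2]-P[3];print("yaw from pair",np.arctan2(-w[0],w[1]))
zh=np.array([-s20*np.cos(yc),-s20*np.sin(yc),c20]);o=m-zh*12;print("cradle o",o)
print(proj(s,[o[0],o[1],90])*1.5)
E
```

```text
tip [202.05403818 144.47043097] crop [208.21615272  37.88172389] side1.5 [392.00148303 222.89955725]
barrel front [202.80457801 158.27499549] crop [211.21831204  93.09998196] side1.5 [380.07859541 234.61584959]
barrel back [204.2741043  185.30376832] crop [217.09641722 201.21507328] side1.5 [355.44821091 258.81944814]
mouth [204.29020105 185.59983335] crop [217.16080421 202.3993334 ] side1.5 [355.16846863 259.09434314]
ring c [205.10454168 200.57787617] crop [220.41816671 262.31150466] side1.5 [340.71847436 273.29395339]
sl front [204.51503041 189.73508545] crop [218.06012165 218.94034178] side1.5 [351.23770616 262.95699485]
[[ 565.6 -196.6  113. ]
 [ 556.1 -221.5  113. ]
 [ 503.8 -176.5   90. ]
 [ 495.9 -201.1   90. ]]
[ 530.35211538 -198.91522035  101.5       ] 64.25341721121004 63.899098213441775 -0.32079512068865124 26.62623586226584 25.89520581876735
yaw from pair -0.3359884450310574
cradle o [ 534.24697921 -200.20937485   90.22368855]
[485.47631458 372.75266467]
```

>>> jog_arm(
  motion=[
    [[0,0,-50],0],
    [[0,0,-100],0],
    [[0,0,-150],0],
    [[0,0,-200],0],
    [[0,0,-250],0],
  ],
)

```text
t: 1.0
eef_pos: [238.9, 576.9, 492.0]
tcp_rot: [3.141, 0.0, 2.749]
ft_force: [-0.8, -0.1, 0.2]
opening: 1.002
grip_force: 0.0
```

>>> jog_arm(
  motion=[
    [[-38,-29,0],0],
    [[-76,-59,0],0],
    [[-114,-88,0],0],
    [[-152,-118,0],0],
    [[-190,-147,0],0],
  ],
)

```text
t: 1.5
eef_pos: [358.8, 367.0, 489.9]
tcp_rot: [3.141, 0.0, 2.749]
ft_force: [1.1, 0.4, -0.8]
opening: 1.0
grip_force: 0.0
```

>>> jog_arm(
  motion=[
    [[-38,-29,0],0],
    [[-76,-59,0],0],
    [[-114,-88,0],0],
    [[-152,-118,0],0],
    [[-190,-147,0],0],
  ],
)

```text
t: 2.0
eef_pos: [478.2, 158.4, 489.9]
tcp_rot: [3.141, 0.001, 2.749]
ft_force: [0.3, 1.5, 0.1]
opening: 1.001
grip_force: 0.0
```

>>> jog_arm(
  motion=[
    [[-38,-29,0],0],
    [[-76,-59,0],0],
    [[-114,-88,0],0],
    [[-152,-118,0],0],
    [[-190,-147,0],0],
  ],
)

```text
t: 2.5
eef_pos: [597.5, -50.2, 489.8]
tcp_rot: [3.141, 0.0, 2.749]
ft_force: [0.7, 0.8, -0.3]
opening: 1.0
grip_force: 0.0
```

>>> jog_arm(
  motion=[
    [[0,0,0],-0.14],
    [[0,0,0],-0.28],
    [[0,0,0],-0.425],
    [[0,0,0],-0.425],
  ],
)

```text
t: 2.9
eef_pos: [597.0, -48.3, 489.5]
tcp_rot: [3.141, -0.0, -3.107]
ft_force: [-0.1, 1.2, -0.5]
opening: 0.997
grip_force: 0.0
```

The tool can only be shifted and turned about its own z, and straight down it cannot reach the sleeve under the pipe. I'll test in free air how the arm behaves at the edge of its reach.

>>> jog_arm(
  motion=[
    [[0,0,-50],0],
    [[0,0,-100],0],
    [[0,0,-150],0],
    [[0,0,-200],0],
    [[0,0,-250],0],
  ],
)

```text
t: 3.4
eef_pos: [597.6, -48.2, 721.2]
tcp_rot: [-3.141, 0.004, -3.114]
ft_force: [-0.3, -0.4, 1.5]
opening: 0.997
grip_force: 0.0
```

>>> jog_arm(
  motion=[
    [[0,0,-50],0],
    [[0,0,-100],0],
    [[0,0,-150],0],
    [[0,0,-200],0],
    [[0,0,-250],0],
  ],
)

```text
t: 3.9
eef_pos: [535.4, -43.2, 796.5]
tcp_rot: [-3.138, 0.024, -3.111]
ft_force: [0.3, 0.7, 0.5]
opening: 0.999
grip_force: 0.0
```

```bash
python3 -c "
from cell import *
s=state();print(s['t'],s['joints'].round(3),s['eef_pos'],s['tcp_rot'])"
```

```text
3.9 [-0.205  0.494  0.047  0.004  2.576 -1.803] [535.3944153  -43.23718293 796.46583352] [-3.13832768  0.02373189 -3.11057186]
```

>>> jog_arm(
  motion=[
    [[0,0,50],0],
    [[0,0,100],0],
    [[0,0,150],0],
    [[0,0,200],0],
  ],
)

```text
t: 4.3
eef_pos: [541.2, -44.1, 669.5]
tcp_rot: [-3.138, 0.026, -3.11]
ft_force: [1.8, 0.9, 0.7]
opening: 1.001
grip_force: 0.0
```

>>> jog_arm(
  motion=[
    [[0,0,0],0],
  ],
)

```text
t: 4.4
eef_pos: [540.9, -44.0, 661.3]
tcp_rot: [3.14, 0.004, -3.11]
ft_force: [0.8, -1.0, 0.7]
opening: 1.002
grip_force: 0.0
```

>>> jog_arm(
  motion=[
    [[0,0,-50],0],
    [[0,0,-100],0],
    [[0,0,-150],0],
    [[0,0,-200],0],
    [[0,0,-250],0],
  ],
)

```text
t: 4.9
eef_pos: [511.9, -42.7, 809.8]
tcp_rot: [3.142, 0.019, -3.11]
ft_force: [3.1, 0.6, -1.2]
opening: 0.999
grip_force: 0.0
```

>>> jog_arm(
  motion=[
    [[-50,0,0],0],
  ],
)

```text
t: 5.0
eef_pos: [538.8, -38.5, 799.4]
tcp_rot: [-3.135, 0.053, -3.111]
ft_force: [-0.6, 0.1, 0.6]
opening: 0.996
grip_force: 0.0
```

>>> jog_arm(
  motion=[
    [[-50,0,0],0],
  ],
)

```text
t: 5.1
eef_pos: [577.5, -36.2, 776.2]
tcp_rot: [-3.134, 0.064, -3.11]
ft_force: [-0.2, -0.1, 0.6]
opening: 1.002
grip_force: 0.0
```

>>> jog_arm(
  motion=[
    [[-50,0,0],0],
    [[-100,0,0],0],
    [[-150,0,0],0],
    [[-200,0,0],0],
    [[-250,0,0],0],
  ],
)

```text
t: 5.6
eef_pos: [681.8, -27.7, 699.5]
tcp_rot: [-3.133, 0.082, -3.109]
ft_force: [0.3, -0.6, -0.7]
opening: 1.0
grip_force: 0.0
```

```bash
python3 -c "
from cell import *
s=state();print(s['t'],s['joints'].round(3),s['eef_pos'],s['tcp_rot'])"
```

```text
5.6 [-0.14   0.659  0.047  0.008  2.353 -1.736] [681.78416159 -27.73535582 699.45834975] [-3.13336687  0.08227294 -3.10923001]
```

Pushing at the reach limit does change the commanded orientation: pitch is now +0.08, with the fingers leaning ahead, and it carries over into the next call. I'll build up the lean with more pushes along the limit in free air.

>>> jog_arm(
  motion=[
    [[-32,0,-38],0],
  ],
)

```text
t: 5.7
eef_pos: [683.1, -25.8, 703.0]
tcp_rot: [-3.132, 0.102, -3.109]
ft_force: [1.4, -1.4, 0.8]
opening: 1.003
grip_force: 0.0
```

>>> jog_arm(
  motion=[
    [[-32,0,-38],0],
  ],
)

```text
t: 5.8
eef_pos: [679.0, -23.1, 713.2]
tcp_rot: [-3.13, 0.129, -3.109]
ft_force: [-0.1, -0.0, 0.1]
opening: 1.0
grip_force: 0.0
```

>>> jog_arm(
  motion=[
    [[-32,0,-38],0],
  ],
)

```text
t: 5.9
eef_pos: [676.0, -20.8, 722.0]
tcp_rot: [-3.128, 0.155, -3.108]
ft_force: [-0.6, 0.5, -0.3]
opening: 1.0
grip_force: 0.0
```

>>> jog_arm(
  motion=[
    [[-32,0,-38],0],
  ],
)

```text
t: 6.0
eef_pos: [673.5, -18.7, 729.9]
tcp_rot: [-3.127, 0.179, -3.108]
ft_force: [0.2, 0.0, 0.0]
opening: 1.003
grip_force: 0.0
```

>>> jog_arm(
  motion=[
    [[-32,0,-38],0],
    [[-64,0,-76],0],
    [[-96,0,-114],0],
    [[-128,0,-152],0],
  ],
)

```text
t: 6.4
eef_pos: [663.7, -13.9, 743.1]
tcp_rot: [-3.126, 0.201, -3.108]
ft_force: [0.5, -0.4, -0.1]
opening: 0.997
grip_force: 0.0
```

>>> jog_arm(
  motion=[
    [[0,0,0],0],
  ],
)

```text
t: 6.5
eef_pos: [663.7, -13.9, 743.1]
tcp_rot: [-3.126, 0.201, -3.108]
ft_force: [0.3, -0.3, 0.8]
opening: 1.003
grip_force: 0.0
```

>>> jog_arm(
  motion=[
    [[0,0,0],0],
  ],
)

```text
t: 6.6
eef_pos: [664.2, -14.0, 742.7]
tcp_rot: [-3.126, 0.201, -3.108]
ft_force: [0.3, -0.3, 0.3]
opening: 1.0
grip_force: 0.0
```

>>> jog_arm(
  motion=[
    [[-32,0,-38],0],
  ],
)

```text
t: 6.7
eef_pos: [661.9, -12.4, 749.9]
tcp_rot: [-3.125, 0.224, -3.107]
ft_force: [-0.5, -0.0, 0.5]
opening: 0.998
grip_force: 0.0
```

>>> jog_arm(
  motion=[
    [[-32,0,-38],0],
  ],
)

```text
t: 6.8
eef_pos: [657.0, -10.3, 760.1]
tcp_rot: [-3.123, 0.251, -3.107]
ft_force: [-0.1, -0.5, -0.4]
opening: 1.003
grip_force: 0.0
```

>>> jog_arm(
  motion=[
    [[-32,0,-38],0],
  ],
)

```text
t: 6.9
eef_pos: [652.0, -8.4, 769.8]
tcp_rot: [-3.121, 0.276, -3.106]
ft_force: [0.1, -0.1, -0.1]
opening: 1.0
grip_force: 0.0
```

>>> jog_arm(
  motion=[
    [[-32,0,-38],0],
  ],
)

```text
t: 7.0
eef_pos: [646.8, -6.6, 779.4]
tcp_rot: [-3.12, 0.301, -3.106]
ft_force: [0.4, 0.0, 0.6]
opening: 0.996
grip_force: 0.0
```

>>> jog_arm(
  motion=[
    [[-32,0,-38],0],
  ],
)

```text
t: 7.1
eef_pos: [641.4, -5.0, 788.9]
tcp_rot: [-3.119, 0.325, -3.105]
ft_force: [-0.4, -0.6, -0.1]
opening: 0.996
grip_force: 0.0
```

>>> jog_arm(
  motion=[
    [[-32,0,-38],0],
  ],
)

```text
t: 7.2
eef_pos: [635.6, -3.5, 798.7]
tcp_rot: [-3.117, 0.349, -3.104]
ft_force: [0.1, -0.0, 0.4]
opening: 0.998
grip_force: 0.0
```

>>> jog_arm(
  motion=[
    [[-32,0,-38],0],
  ],
)

```text
t: 7.3
eef_pos: [629.2, -2.0, 808.6]
tcp_rot: [-3.116, 0.374, -3.104]
ft_force: [-0.1, -0.8, -0.0]
opening: 1.001
grip_force: 0.0
```

>>> jog_arm(
  motion=[
    [[0,0,0],0],
  ],
)

```text
t: 7.4
eef_pos: [628.0, -1.9, 809.7]
tcp_rot: [-3.116, 0.375, -3.104]
ft_force: [-0.3, 0.6, -0.5]
opening: 1.002
grip_force: 0.0
```

>>> jog_arm(
  motion=[
    [[-32,0,-38],0],
  ],
)

```text
t: 7.5
eef_pos: [624.0, -0.9, 817.0]
tcp_rot: [-3.115, 0.395, -3.103]
ft_force: [0.9, 0.9, -0.1]
opening: 1.0
grip_force: 0.0
```

>>> jog_arm(
  motion=[
    [[-32,0,-38],0],
  ],
)

```text
t: 7.6
eef_pos: [615.7, 0.6, 828.4]
tcp_rot: [-3.114, 0.422, -3.103]
ft_force: [0.2, -0.7, -0.2]
opening: 1.001
grip_force: 0.0
```

>>> jog_arm(
  motion=[
    [[0,0,0],0],
  ],
)

```text
t: 7.7
eef_pos: [613.6, 1.0, 830.3]
tcp_rot: [-3.113, 0.424, -3.102]
ft_force: [0.1, 0.0, -0.2]
opening: 1.0
grip_force: 0.0
```

```bash
cat >> h.py <<'E'
from scipy.spatial.transform import Rotation as Rot
from cell import *
c20,s20=np.cos(np.radians(20)),np.sin(np.radians(20))
def frame(o,yaw):
    X=np.array([np.cos(yaw)*c20,np.sin(yaw)*c20,s20]);Y=np.array([-np.sin(yaw),np.cos(yaw),0]);return np.array(o,float),np.c_[X,Y,np.cross(X,Y)]
CO=frame([498.5,202.7,180],.032);CR=frame([534.2,-200.2,90],-.325)
def W(F,p): return F[0]+F[1]@np.array(p,float)
def cur():
    s=state();R=Rot.from_euler("xyz",s["tcp_rot"]).as_matrix();return s,R
def shift(P):
    "tool-frame shift bringing the grasp point to world P"
    s,R=cur();return (R.T@(P-(s["eef_pos"]+R[:,2]*6))).round(1)
E
python3 - <<'E'
from h import *
s,R=cur();print(s["joints"].round(3),s["tcp_rot"].round(3),s["eef_pos"].round(1));print(R.round(3))
print("tool in coupler\n",(CO[1].T@R).round(3))
A=W(CO,[0,0,0]);z=R[:,2]
for n,P in(("sleeve",W(CO,[1,0,0])),("pre150",W(CO,[1,0,0])-z*150),("pre150",W(CO,[1,0,0])-z*300)):print(n,P.round(1),shift(P))
pipe=np.array([508.5,203,290])
g=W(CO,[1,0,0]);print("pipe perp",R[:,0]@(pipe-g),"along",-z@(pipe-g))
E
```

```text
[-0.121  0.471  0.047  0.047  2.199 -1.69 ] [-3.113  0.424 -3.102] [613.6   1.  830.3]
[[-0.911 -0.028  0.412]
 [-0.036  0.999 -0.012]
 [-0.412 -0.026 -0.911]]
tool in coupler
 [[-0.997 -0.005  0.075]
 [-0.007  1.    -0.025]
 [-0.075 -0.026 -0.997]]
sleeve [499.4 202.7 180.3] [364.3 221.5 536.5]
pre150 [437.6 204.5 317. ] [364.3 221.5 386.5]
pre150 [375.7 206.3 453.6] [364.3 221.5 236.5]
pipe perp -53.41525558627604 along 96.15609128662406
```

>>> jog_arm(
  motion=[
    [[30,18,28],0],
    [[60,37,56],0],
    [[90,55,84],0],
    [[121,74,112],0],
  ],
)

```text
t: 8.1
eef_pos: [575.7, 44.9, 734.2]
tcp_rot: [-3.114, 0.427, -3.103]
ft_force: [1.4, -0.3, 1.5]
opening: 1.0
grip_force: 0.0
```

>>> jog_arm(
  motion=[
    [[30,18,28],0],
    [[60,37,56],0],
    [[90,55,84],0],
    [[121,74,112],0],
  ],
)

```text
t: 8.5
eef_pos: [509.4, 113.8, 580.8]
tcp_rot: [-3.115, 0.426, -3.103]
ft_force: [1.3, -0.2, 0.1]
opening: 0.996
grip_force: 0.0
```

>>> jog_arm(
  motion=[
    [[30,18,28],0],
    [[60,37,56],0],
    [[90,55,84],0],
    [[121,74,112],0],
    [[121,74,112],0],
  ],
)

```text
t: 9.0
eef_pos: [441.6, 183.1, 424.1]
tcp_rot: [-3.114, 0.418, -3.101]
ft_force: [0.0, -0.7, 0.5]
opening: 0.998
grip_force: 0.0
```

```bash
python3 - <<'E'
from h import *
s,R=cur();print(s["joints"].round(3),s["tcp_rot"].round(3));print(shift(W(CO,[1,0,0])))
c=read_camera("wrist");print({k:v for k,v in c.items() if k!="img"})
cv2.imwrite("pics/w1.png",c["img"])
for x in(-72,-15,-10,22,36): print(x,proj(c,W(CO,[x,0,0])).round())
for n in("sleeve_mid","nozzle"):
  for r in cut_out(n,c)[:2]:print(n,r["p"],r["box"])
E
```

```text
[ 0.328 -0.014  1.81  -0.174  0.957 -1.205] [-3.114  0.418 -3.101]
[ 45.4  24.  240. ]
{'vertical_fov': 68.44862039948856, 'cx': 255.00880714664163, 'cy': 189.95628929261613, 'extrinsics': array([[-2.95096232e-02, -7.54487287e-01, -6.55650910e-01,
         3.06150282e+02],
       [ 9.99239161e-01, -3.90011660e-02, -9.34753391e-05,
         1.83724006e+02],
       [-2.55006240e-02, -6.55154824e-01,  7.55064153e-01,
         5.22673573e+02],
       [ 0.00000000e+00,  0.00000000e+00,  0.00000000e+00,
         1.00000000e+00]]), 'shot': 3}
-72 [273.  75.]
-15 [271. 121.]
-10 [271. 125.]
22 [271. 148.]
36 [270. 158.]
sleeve_mid 0.96 [259.1, 114.8, 288.6, 150.8]
nozzle 0.9 [267.9, 163.3, 281.0, 240.5]
```

View pics/w1.png

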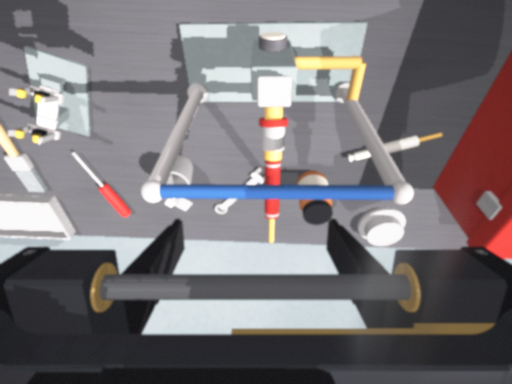

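The wrist view shows the sleeve at (273,130) with its red ring at (273,122), the nozzle beyond the pipe, and the pipe at row 192. That's in line with the model, about 2 mm to +y.

>>> jog_arm(
  motion=[
    [[22,12,0],0],
    [[45,26,0],0],
    [[45,26,40],0],
    [[45,26,80],0],
    [[45,26,80],0],
  ],
)

```text
t: 9.65
eef_pos: [435.4, 204.6, 332.3]
tcp_rot: [-3.113, 0.418, -3.104]
ft_force: [-0.4, -0.2, 0.6]
opening: 1.0
grip_force: 0.0
```

```bash
python3 - <<'E'
from h import *
s,R=cur();print(s["joints"].round(3),s["tcp_rot"].round(3));print(shift(W(CO,[1,0,0])))
c=read_camera("wrist");cv2.imwrite("pics/w2.png",c["img"])
for x in(-20,-10,22,36): print(x,proj(c,W(CO,[x,0,0])).round())
print("pipe",[proj(c,[508.5-.032*k,203+k,290]).round() for k in(-135,0,135)])
for n in("sleeve_mid","coupler","nozzle"):
  for r in cut_out(n,c)[:1]:print(n,r["p"],r["box"])
E
```

```text
[ 0.387  0.071  1.969 -0.251  0.732 -1.059] [-3.113  0.418 -3.104]
[  3.2   0.4 158.9]
-20 [254. 160.]
-10 [254. 169.]
22 [254. 195.]
36 [254. 206.]
pipe [array([ 95., 263.]), array([250., 265.]), array([409., 269.])]
sleeve_mid 0.78 [241.0, 160.0, 273.9, 201.0]
coupler 0.63 [232.2, 111.1, 275.5, 210.0]
nozzle 0.76 [349.5, 161.5, 453.5, 192.1]
```

View pics/w2.png

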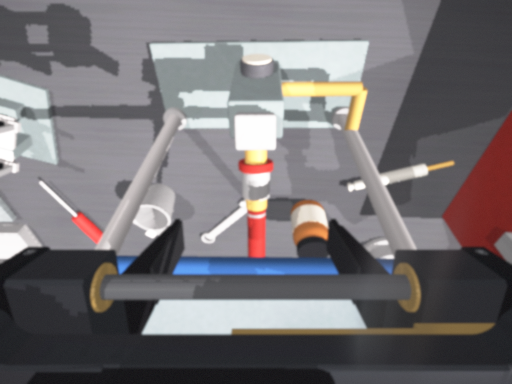

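```bash
python3 - <<'E'
from h import *
d=pickle.load(open("d0.pkl","rb"));t=d["top"];s=d["side"]
for a,b in(((171.25,215.5),(198,198)),((170.75,201.2),(212,190))):print(tri(ray(t,*a),ray(s,*b)).round())
print(shift(W(CO,[1,1.5,0])))
E
```

```text
[441. 334.  60.]
[497. 330.  71.]
[  5.    1.  162.9]
```

>>> jog_arm(
  motion=[
    [[3,2,20],0],
    [[3,2,50],0],
    [[3,2,80],0],
    [[3,2,80],0],
  ],
  grip=0.35,
)

```text
t: 10.25
eef_pos: [463.9, 205.8, 258.7]
tcp_rot: [-3.113, 0.418, -3.103]
ft_force: [-0.2, -0.1, -0.1]
opening: 0.723
grip_force: 0.0
```

```bash
python3 - <<'E'
from h import *
s,R=cur();print(s["ft_force"],s["opening"],shift(W(CO,[1,1.5,0])))
c=read_camera("wrist");cv2.imwrite("pics/w3.png",c["img"])
for x in(-20,-10,22): print(x,proj(c,W(CO,[x,0,0])).round())
for n in("sleeve_mid",):
  for r in cut_out(n,c)[:1]:print(n,r["p"],r["box"])
E
```

```text
[-0.18692973 -0.10599802 -0.08671443] 0.7228259760891382 [-0.5 -0.5 80.1]
-20 [250. 182.]
-10 [250. 193.]
22 [250. 226.]
sleeve_mid 0.78 [231.4, 176.3, 276.3, 236.5]
```

>>> jog_arm(
  motion=[
    [[0,1,20],0],
    [[0,1,40],0],
    [[0,1,55],0],
    [[0,1,65],0],
    [[0,1,65],0],
  ],
)

```text
t: 10.85
eef_pos: [490.2, 206.4, 200.9]
tcp_rot: [-3.114, 0.421, -3.103]
ft_force: [-0.2, -0.1, -0.3]
opening: 0.648
grip_force: 0.0
```

>>> jog_arm(
  motion=[
    [[0,0,8],0],
    [[0,0,15],0],
    [[0,0,15],0],
  ],
)

```text
t: 11.15
eef_pos: [496.1, 206.1, 186.2]
tcp_rot: [-3.114, 0.42, -3.103]
ft_force: [-0.2, 0.3, -0.5]
opening: 0.651
grip_force: 0.0
```

```bash
python3 - <<'E'
from h import *
s,R=cur();print(s["ft_force"],s["opening"],shift(W(CO,[1,1.5,0])),s["joints"].round(2))
c=read_camera("wrist");t=read_camera("side")
i=t["img"][130:210,180:290]
cv2.imwrite("pics/w3.png",np.hstack([c["img"][100:384,60:460],cv2.resize(i,(390,284),interpolation=2)]))
for x in(-20,-10,22): print(x,proj(c,W(CO,[x,1.5,0])).round())
for r in cut_out("sleeve_mid",c)[:1]:print(r["p"],r["box"])
E
```

```text
[-0.16637397  0.25361642 -0.48839435] 0.6505894135131735 [-0.5 -1.8  0.7] [ 0.34  0.35  2.06 -0.43  0.36 -0.89]
-20 [248. 219.]
-10 [248. 234.]
22 [249. 279.]
0.98 [218.2, 209.2, 283.2, 276.0]
```

View pics/w3.png

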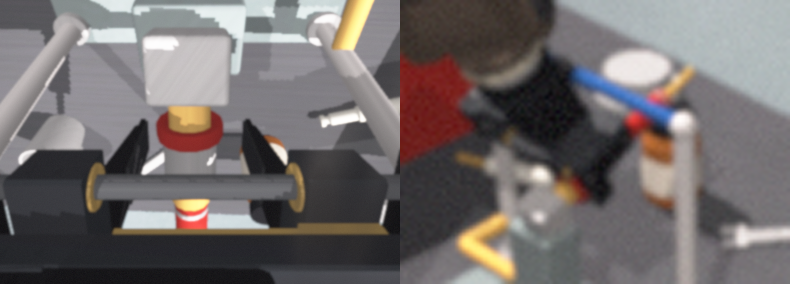

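Sleeve and ring sit between the fingers, at crop (190,150). The finger midpoint is near column 196, so I shift about 2.5 mm to -y and close.

>>> jog_arm(
  motion=[
    [[0,-2.5,0],0],
    [[0,-2.5,0],0],
  ],
)

```text
t: 11.5
eef_pos: [496.1, 203.5, 186.8]
tcp_rot: [-3.114, 0.42, -3.103]
ft_force: [0.4, 1.0, -0.1]
opening: 0.649
grip_force: 0.0
```

>>> jog_arm(
  motion=[
    [[0,0,0],0],
    [[0,0,0],0],
    [[0,0,0],0],
    [[0,0,0],0],
    [[0,0,0],0],
  ],
  grip=1.0,
)

```text
t: 12.0
eef_pos: [496.0, 203.0, 186.6]
tcp_rot: [-3.113, 0.419, -3.103]
ft_force: [1.6, -7.1, 2.7]
opening: 0.381
grip_force: 30.4
```

>>> jog_arm(
  motion=[
    [[0,0,0],0],
    [[0,0,0],0],
  ],
)

```text
t: 12.2
eef_pos: [496.0, 203.0, 186.6]
tcp_rot: [-3.113, 0.419, -3.103]
ft_force: [1.2, -6.9, 1.0]
opening: 0.377
grip_force: 30.4
```

>>> jog_arm(
  motion=[
    [[3,-0.5,0],0],
    [[6,-0.5,-0.5],0],
    [[9,-0.5,-0.7],0],
    [[11,-0.5,-0.8],0],
    [[13,-0.5,-1],0],
  ],
)

```text
t: 12.7
eef_pos: [485.3, 202.5, 182.9]
tcp_rot: [-3.114, 0.422, -3.103]
ft_force: [11.4, -7.7, -1.1]
opening: 0.374
grip_force: 30.5
```

>>> jog_arm(
  motion=[
    [[0,0,0],0],
    [[0,0,0],0],
  ],
)

```text
t: 12.9
eef_pos: [485.4, 202.5, 182.9]
tcp_rot: [-3.114, 0.422, -3.103]
ft_force: [10.9, -6.6, -2.1]
opening: 0.373
grip_force: 30.5
```

```bash
python3 - <<'E'
from h import *
s,R=cur();print((CO[1].T@(s["eef_pos"]+R[:,2]*6-CO[0])).round(1),(CO[1].T@s["ft_force"]).round(1))
t=read_camera("top");c=read_camera("side")
for n in ("nozzle",):
  for cc in(t,c):
    for r in cut_out(n,cc)[:3]:print(r["p"],r["box"])
for x in(172,185):print(x,proj(t,W(CO,[x,0,0])),proj(c,W(CO,[x,0,0])))
cv2.imwrite("pics/p4.png",np.hstack([cv2.resize(t["img"][135:235,150:260],(440,400),interpolation=2),cv2.resize(c["img"][130:210,200:270],(350,400),interpolation=2)]))
E
```

```text
[-10.9   0.1   1.2] [ 9.3 -6.9 -5.6]
0.56 [116.3, 155.7, 163.5, 178.0]
0.65 [241.7, 156.0, 260.7, 167.5]
0.65 [200.2, 171.8, 217.8, 179.9]
0.58 [164.4, 229.9, 172.3, 258.4]
172 [202.05403818 144.47043097] [261.33432202 148.59970484]
185 [201.83521125 140.4455806 ] [263.59925135 146.37402134]
```

View pics/p4.png

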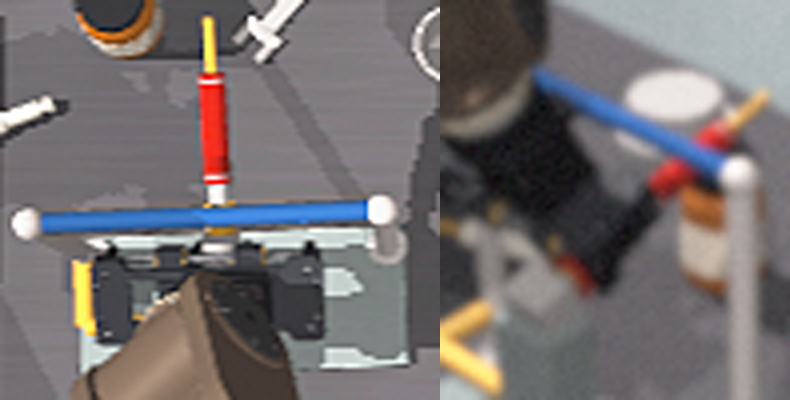

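The nozzle has popped: its tip moved from row 37 to 15, and the steel tail shows at (218,193). Now I release the sleeve and retreat.

>>> jog_arm(
  motion=[
    [[0,0,0],0],
    [[0,0,0],0],
    [[0,0,0],0],
    [[0,0,0],0],
  ],
  grip=0.3,
)

```text
t: 13.5
eef_pos: [483.7, 202.8, 182.2]
tcp_rot: [-3.114, 0.42, -3.103]
ft_force: [0.2, -0.1, -0.2]
opening: 0.656
grip_force: 0.0
```

>>> jog_arm(
  motion=[
    [[0,0,-20],0],
    [[0,0,-50],0],
    [[0,0,-90],0],
    [[0,0,-130],0],
    [[0,0,-170],0],
  ],
)

```text
t: 14.0
eef_pos: [413.3, 204.7, 338.8]
tcp_rot: [-3.115, 0.42, -3.103]
ft_force: [0.7, -0.5, -0.1]
opening: 0.702
grip_force: 0.0
```

>>> jog_arm(
  motion=[
    [[0,0,0],0],
  ],
)

```text
t: 14.1
eef_pos: [413.9, 205.3, 341.9]
tcp_rot: [-3.117, 0.427, -3.103]
ft_force: [0.9, -0.1, -0.8]
opening: 0.699
grip_force: 0.0
```

```bash
python3 - <<'E'
from h import *
s,R=cur();print(s["t"],s["joints"].round(2),s["tcp_rot"].round(3),s["opening"])
c=read_camera("wrist")
for x in(-33,-20,-10,8,22): print(x,proj(c,W(CO,[x,0,0])).round())
for r in cut_out("sleeve_mid",c)[:2]:print(r["p"],r["box"])
hsv=cv2.cvtColor(c["img"],cv2.COLOR_BGR2HSV);m=((hsv[...,0]<8)|(hsv[...,0]>172))&(hsv[...,1]>150)&(hsv[...,2]>80)
ys,xs=np.nonzero(m[:230,200:310]);print("red rows",np.unique(ys))
g=W(CO,[107,0,0]);P=np.array([508.5,203,290]);
pt=W(CO,[95,0,0]);print("to nozzle grasp",shift(g),"pipe perp",R[:,0]@(P-g))
t=read_camera("top")
hsv=cv2.cvtColor(t["img"],cv2.COLOR_BGR2HSV);m=((hsv[...,0]<8)|(hsv[...,0]>172))&(hsv[...,1]>150)
m[:,:195]=0;m[:,212:]=0;m[:145]=0;m[190:]=0
ys,xs=np.nonzero(m);print("barrel top cam",xs.mean(),ys.mean(),ys.min(),ys.max())
for x in (50,95,140):print(x,proj(t,W(CO,[x,0,0])).round(1))
E
```

```text
14.1 [ 0.41  0.03  1.99 -0.26  0.75 -1.04] [-3.117  0.427 -3.103] 0.6990637945334093
-33 [252. 158.]
-20 [252. 169.]
-10 [252. 177.]
8 [252. 191.]
22 [252. 201.]
0.81 [238.3, 168.4, 270.7, 209.2]
0.68 [0.0, 188.8, 24.1, 223.6]
red rows [169 170 171 172 173 174 175 176 177 178 179 180 225 226 227 228]
to nozzle grasp [-118.9   -1.1  180.3] pipe perp 52.021444250993866
barrel top cam 203.02 166.66666666666666 153 180
50 [204.1 181.4]
95 [203.3 168. ]
140 [202.6 154.3]
```

The sleeve is home: its ring is back at rows 169-180, as predicted. The nozzle barrel lies where the model puts it, so I go over the pipe to it.

>>> jog_arm(
  motion=[
    [[-40,0,0],0],
    [[-80,-1,0],0],
    [[-119,-1,0],0],
    [[-119,-1,40],0],
    [[-119,-1,80],0],
  ],
)

```text
t: 14.75
eef_pos: [557.1, 206.6, 310.6]
tcp_rot: [-3.114, 0.419, -3.104]
ft_force: [0.1, 0.3, -1.0]
opening: 0.704
grip_force: 0.0
```

>>> jog_arm(
  motion=[
    [[0,0,20],0],
    [[0,0,35],0],
    [[0,0,35],0],
  ],
)

```text
t: 15.05
eef_pos: [570.0, 206.1, 277.9]
tcp_rot: [-3.113, 0.415, -3.103]
ft_force: [0.9, 0.0, -0.1]
opening: 0.701
grip_force: 0.0
```

```bash
python3 - <<'E'
from h import *
s,R=cur();print(s["t"],s["joints"].round(2),s["tcp_rot"].round(3),s["opening"],s["ft_force"])
c=read_camera("wrist");d=read_camera("side")
for x in(50,95,140): print(x,proj(c,W(CO,[x,0,0])).round(),proj(d,W(CO,[x,0,0])),proj(d,W(CO,[x,0,-(x-20)*.07])))
for cc in(c,d):
  for r in cut_out("nozzle",cc)[:3]:print(r["p"],r["box"])
g=W(CO,[107,0,-6]);print(shift(g))
cv2.imwrite("pics/p5.png",np.hstack([c["img"][100:,60:460],cv2.resize(d["img"][130:210,210:290],(284,284),interpolation=2)]))
E
```

```text
15.05 [ 0.29  0.32  1.8  -0.22  0.64 -1.16] [-3.113  0.415 -3.103] 0.7007159139176786 [ 0.86670737  0.02445504 -0.13802505]
50 [253. 144.] [239.38166042 170.17197904] [239.54947754 170.55926777]
95 [253. 200.] [247.62879871 162.06774403] [248.02105296 163.04567305]
140 [253. 249.] [255.69946085 154.13692727] [256.28522195 155.71603088]
0.9 [245.0, 129.5, 275.3, 272.3]
0.69 [377.3, 112.2, 470.2, 149.1]
0.76 [164.7, 231.0, 174.0, 261.5]
0.28 [354.9, 214.3, 371.1, 233.5]
0.27 [324.2, 204.5, 334.9, 220.3]
[ 0.8  0.1 71.6]
```

View pics/p5.png

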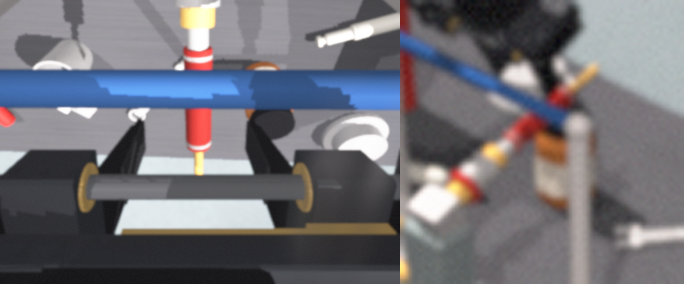

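The nozzle is centred between the fingers at crop (199,110), with the pipe behind at row 88 and clear of the fingers. I descend and grip.

>>> jog_arm(
  motion=[
    [[0,0,25],0],
    [[0,0,50],0],
    [[0,0,62],0],
    [[0,0,71],0],
    [[0,0,71],0],
  ],
)

```text
t: 15.75
eef_pos: [599.0, 205.7, 215.9]
tcp_rot: [-3.114, 0.419, -3.103]
ft_force: [0.0, -0.1, 0.0]
opening: 0.707
grip_force: 0.0
```

>>> jog_arm(
  motion=[
    [[0,1,0],0],
    [[0,1,0],0],
    [[0,1,0],0],
    [[0,1,0],0],
    [[0,1,0],0],
  ],
  grip=1.0,
)

```text
t: 16.25
eef_pos: [598.9, 206.8, 216.5]
tcp_rot: [-3.114, 0.42, -3.103]
ft_force: [-0.4, -0.3, 0.2]
opening: 0.334
grip_force: 0.0
```

>>> jog_arm(
  motion=[
    [[0,0,0],0],
    [[0,0,0],0],
    [[0,0,0],0],
  ],
)

```text
t: 16.55
eef_pos: [599.0, 206.7, 216.2]
tcp_rot: [-3.114, 0.42, -3.103]
ft_force: [-0.3, -0.1, -0.1]
opening: 0.222
grip_force: 30.0
```

>>> jog_arm(
  motion=[
    [[0,0,-2],0],
    [[0,0,-4],0],
    [[0,0,-4],0],
  ],
)

```text
t: 16.85
eef_pos: [597.3, 206.8, 219.9]
tcp_rot: [-3.114, 0.42, -3.103]
ft_force: [1.6, 0.2, -3.6]
opening: 0.222
grip_force: 30.0
```

>>> jog_arm(
  motion=[
    [[-10,0,0.7],0],
    [[-20,0,1.5],0],
    [[-30,0,2.2],0],
    [[-40,0,3],0],
    [[-50,0,3.7],0],
  ],
)

```text
t: 17.35
eef_pos: [645.6, 208.5, 237.3]
tcp_rot: [-3.114, 0.42, -3.103]
ft_force: [0.3, -0.4, -0.5]
opening: 0.225
grip_force: 30.0
```

>>> jog_arm(
  motion=[
    [[-10,0,0.7],0],
    [[-20,0,1.5],0],
    [[-20,0,1.5],0],
  ],
)

```text
t: 17.65
eef_pos: [664.6, 209.1, 244.1]
tcp_rot: [-3.115, 0.421, -3.103]
ft_force: [-1.1, -0.5, -1.7]
opening: 0.226
grip_force: 30.0
```

```bash
python3 - <<'E'
from h import *
s,R=cur();print(s["t"],s["joints"].round(2),s["tcp_rot"].round(3),s["opening"],s["ft_force"],s["grip_force"])
print((CO[1].T@(s["eef_pos"]+R[:,2]*6-CO[0])).round(1))
c=read_camera("wrist");d=read_camera("side");t=read_camera("top")
for cc in(c,d,t):
  for r in cut_out("nozzle",cc)[:3]:print(r["p"],r["box"])
cv2.imwrite("pics/p6.png",np.hstack([c["img"][100:,120:400],cv2.resize(d["img"][120:200,220:300],(284,284),interpolation=2),cv2.resize(t["img"][120:200,170:230],(213,284),interpolation=2)]))
E
```

```text
17.65 [ 0.25  0.48  1.64 -0.19  0.63 -1.22] [-3.115  0.421 -3.103] 0.22592776523060357 [-1.06245754 -0.45314863 -1.67163326] 29.99955028295517
[178.5   1.   -2.6]
0.88 [236.0, 64.4, 279.2, 325.4]
0.69 [406.4, 40.7, 510.0, 94.0]
0.69 [317.5, 204.9, 334.2, 218.6]
0.6 [163.5, 231.4, 173.8, 264.1]
0.3 [274.8, 193.2, 313.6, 200.4]
0.72 [310.8, 172.2, 333.5, 202.0]
0.47 [114.5, 158.5, 162.2, 176.8]
0.38 [199.0, 128.4, 205.8, 136.3]
```

View pics/p6.png

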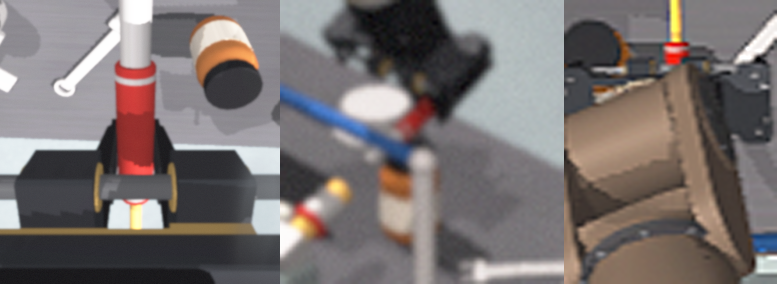

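The nozzle is free of the coupler and held firmly in the grip; the coupler is empty. I fit its pose in the hand from the wrist-view rows: tail end 64, barrel back 162, barrel front 303.

```bash
python3 - <<'E'
from h import *
from scipy.optimize import least_squares
s,R=cur();c=read_camera("wrist");i=c["img"]
col=i[:,248:268].astype(int);hsv=cv2.cvtColor(i,cv2.COLOR_BGR2HSV)
m=((hsv[...,0]<8)|(hsv[...,0]>172))&(hsv[...,1]>140)
print("red rows",[ (r,int(m[r,235:280].sum())) for r in list(range(158,172))+list(range(296,312))])
print("edges",[(r,int(np.median(hsv[r,250:265,2])),int(np.median(hsv[r,250:265,1]))) for r in range(56,76,2)])
g=s["eef_pos"]+R[:,2]*6;XT=CO[1].T
rr=cut_out("nozzle",c)[0]["region"]
def rows(p):
    off,pit=p;a=R@np.array([-np.cos(pit),0,-np.sin(pit)])  # axis toward tip, elevated pit towards -z tool
    n=R@np.array([np.sin(pit),0,-np.cos(pit)]) ;o=g-a*off
    return np.array([proj(c,o-92*a+8*n)[1],proj(c,o-45*a+11*n)[1],proj(c,o+45*a+11*n)[1]])
for p in((12,-.07),(12,0),(12,.07),(10,0)):print(p,rows(p).round(1))
obs=np.array([66,162,303.])
f=least_squares(lambda p:rows(p)-obs,[12,0]);print(f.x,f.fun)
ax=R@np.array([-np.cos(f.x[1]),0,-np.sin(f.x[1])]);print("elev",np.degrees(np.arcsin(ax[2])))
E
```

```text
red rows [(158, 0), (159, 0), (160, 0), (161, 0), (162, 0), (163, 4), (164, 5), (165, 8), (166, 11), (167, 13), (168, 20), (169, 31), (170, 39), (171, 39), (296, 0), (297, 0), (298, 0), (299, 0), (300, 0), (301, 0), (302, 0), (303, 2), (304, 7), (305, 0), (306, 0), (307, 0), (308, 0), (309, 0), (310, 0), (311, 0)]
edges [(56, 161, 8), (58, 161, 8), (60, 162, 8), (62, 169, 9), (64, 239, 3), (66, 255, 0), (68, 255, 0), (70, 255, 0), (72, 255, 0), (74, 255, 0)]
(12, -0.07) [ 57.2 162.5 306.7]
(12, 0) [ 57.8 159.1 308.4]
(12, 0.07) [ 59.4 156.4 309.9]
(10, 0) [ 62.5 163.  311.2]
[10.64942315 -0.0740885 ] [-5.38236747  3.33526304  5.33958735]
elev 19.79431796262082
```

```bash
cat >> h.py <<'E'
PIT=-.072;OFF=11
A=np.array([-np.cos(PIT),0,-np.sin(PIT)])
def nozzle():
    s,R=cur();a=R@A;o=s["eef_pos"]+R[:,2]*6-OFF*a
    return o,a,R
def report():
    o,a,R=nozzle();print("nozzle in cradle",(CR[1].T@(o-CR[0])).round(1),"axis",(CR[1].T@a).round(3));
    for h in(80,40,24,15,0):print(h,"shift",(R.T@(W(CR,[0,0,h])-o)).round(1))
    print("tool -z_cr per mm",(R.T@-CR[1][:,2]).round(3),"cr x",(R.T@CR[1][:,0]).round(3),"cr y",(R.T@CR[1][:,1]).round(3))
E
python3 - <<'E'
from h import *
o,a,R=nozzle();print(o,a)
for ph in np.arange(.28,.4,.02):
    b=R@Rot.from_rotvec([0,0,ph]).as_matrix()@A;print(round(ph,2),np.arctan2(b[1],b[0]),np.degrees(np.arcsin(b[2])))
g=o+OFF*a
for P in([650,-20,310],[545,-195,250]):print(P,shift(np.array(P)))
E
```

```text
[655.21432516 208.78896278 234.39920322] [0.93945286 0.03452243 0.34093479]
0.28 -0.2597827061324829 19.389010604186467
0.3 -0.28082086306286397 19.27678890272667
0.32 -0.30182588812884537 19.155041417203655
0.34 -0.3227953695553336 19.023837374868414
0.36 -0.34372697831581905 18.883250952952288
0.38 -0.36461847281415694 18.733361146523603
[650, -20, 310] [  -7.  -230.4  -69.3]
[545, -195, 250] [ 119.5 -400.8  -55.4]
```

>>> jog_arm(
  motion=[
    [[0,-10,-30],0],
    [[0,-40,-69],0],
    [[-2,-80,-69],0],
    [[-4,-120,-69],0],
    [[-5,-160,-69],0],
  ],
)

```text
t: 18.55
eef_pos: [643.9, 49.0, 313.3]
tcp_rot: [-3.114, 0.421, -3.102]
ft_force: [0.7, 0.0, -1.8]
opening: 0.224
grip_force: 30.0
```

>>> jog_arm(
  motion=[
    [[0,-35,0],0],
    [[-2,-70,0],0],
    [[-2,-70,0],0],
  ],
)

```text
t: 18.85
eef_pos: [648.0, -23.2, 315.5]
tcp_rot: [-3.114, 0.421, -3.106]
ft_force: [0.6, 0.0, -2.0]
opening: 0.223
grip_force: 30.0
```

>>> jog_arm(
  motion=[
    [[20,-34,3],0.07],
    [[45,-70,6],0.14],
    [[70,-105,9],0.21],
    [[98,-140,12],0.28],
    [[126,-170,14],0.342],
  ],
)

```text
t: 19.35
eef_pos: [542.3, -195.0, 254.9]
tcp_rot: [3.017, 0.403, 2.804]
ft_force: [-0.1, -0.1, -1.0]
opening: 0.221
grip_force: 30.0
```

>>> jog_arm(
  motion=[
    [[0,0,0],0],
    [[0,0,0],0],
  ],
)

```text
t: 19.55
eef_pos: [543.1, -194.4, 255.3]
tcp_rot: [3.018, 0.403, 2.806]
ft_force: [0.2, -0.2, -0.2]
opening: 0.226
grip_force: 30.0
```

```bash
python3 - <<'E'
from h import *
s,R=cur();print(s["t"],s["joints"].round(2),s["tcp_rot"].round(3),s["eef_pos"].round(1),s["ft_force"].round(1))
report()
c=read_camera("wrist")
for x in(-34,34):
  for y in(-13.5,13.5):print(x,y,proj(c,W(CR,[x,y,10])).round(1))
for r in cut_out("cradle",c)[:2]:print(r["p"],r["box"])
hsv=cv2.cvtColor(c["img"],cv2.COLOR_BGR2HSV);m=((abs(hsv[...,0].astype(int)-27)<6)&(hsv[...,1]>150)&(hsv[...,2]>110)).astype(np.uint8)
n,l,st,ce=cv2.connectedComponentsWithStats(m)
for k in range(1,n):
  if st[k,4]>15:print(st[k],ce[k].round(1))
cv2.imwrite("pics/p7.png",c["img"])
E
```

```text
19.55 [-0.55  0.3   1.91  0.37  0.6  -2.07] [3.018 0.403 2.806] [ 543.1 -194.4  255.3] [ 0.2 -0.2 -0.2]
nozzle in cradle [ 52.1   9.1 147.4] axis [ 1.    -0.001 -0.017]
80 shift [ 55.5 -17.2  62.8]
40 shift [ 57.7 -22.  102.5]
24 shift [ 58.6 -23.9 118.4]
15 shift [ 59.1 -25.  127.3]
0 shift [ 59.9 -26.8 142.1]
tool -z_cr per mm [ 0.054 -0.119  0.991] cr x [-0.998  0.003  0.055] cr y [0.01  0.993 0.119]
-34 -13.5 [211.   81.3]
-34 13.5 [240.1  81.2]
34 -13.5 [214.8 153.5]
34 13.5 [241.5 152.8]
0.55 [207.2, 71.4, 243.7, 162.4]
```

>>> jog_arm(
  motion=[
    [[20,-7,10],0],
    [[55,-17,30],0],
    [[56,-19,60],0],
    [[57,-21,90],0],
    [[57,-21,90],0],
  ],
)

```text
t: 20.15
eef_pos: [525.2, -196.6, 145.9]
tcp_rot: [3.017, 0.4, 2.809]
ft_force: [-0.0, 0.3, -1.1]
opening: 0.224
grip_force: 30.0
```

```bash
python3 - <<'E'
from h import *
s,R=cur();print(s["t"],s["ft_force"].round(1),s["tcp_rot"].round(3))
report()
c=read_camera("wrist");d=read_camera("side")
for cc in (c,d):
  for x in(-34,34):
    for y in(-13.5,13.5):print(x,y,proj(cc,W(CR,[x,y,10])).round(1))
  for n in("jaw0l","cradle","nozzle"):
    for r in cut_out(n,cc)[:3]:print(n,round(r["p"],2),np.round(r["box"]))
o,a,_=nozzle()
print("noz wrist",[proj(c,o+k*a).round(1) for k in(-92,-45,45)],"side",[proj(d,o+k*a).round(1) for k in(-92,-45,45,90)])
p=proj(d,W(CR,[0,0,20])).astype(int);q=d["img"][p[1]-45:p[1]+27,p[0]-36:p[0]+36]
cv2.imwrite("pics/p8.png",np.hstack([cv2.resize(c["img"][60:260,160:340],(432,480),interpolation=2),cv2.resize(q,(360,480)[:1]*1+(480,),interpolation=2)]));print(p)
E
```

```text
20.15 [-0.   0.3 -1.1] [3.017 0.4   2.809]
nozzle in cradle [-0.7  1.3 50.1] axis [ 1.     0.002 -0.021]
80 shift [ -2.2   2.3 -29.7]
40 shift [-0.2 -2.5  9.9]
24 shift [ 0.6 -4.4 25.8]
15 shift [ 1.1 -5.5 34.7]
0 shift [ 1.8 -7.4 49.6]
tool -z_cr per mm [ 0.051 -0.121  0.991] cr x [-0.999  0.001  0.051] cr y [0.007 0.993 0.121]
-34 -13.5 [223.3 163. ]
-34 13.5 [263.1 161.8]
34 -13.5 [226.8 250.8]
34 13.5 [262.3 248.4]
jaw0l 0.55 [270. 143. 287. 168.]
cradle 0.62 [216. 135. 288. 235.]
nozzle 0.89 [234.  63. 276. 325.]
-34 -13.5 [316.3 255.2]
-34 13.5 [311.7 249.8]
34 -13.5 [334.3 243.4]
34 13.5 [329.5 238.2]
cradle 0.64 [310. 248. 338. 263.]
nozzle 0.62 [294. 240. 322. 256.]
nozzle 0.62 [200. 173. 221. 181.]
nozzle 0.6 [163. 234. 173. 263.]
noz wrist [array([249.1,  65.1]), array([249.7, 164. ]), array([250.5, 301.8])] side [array([294.9, 254.2]), array([307.8, 246. ]), array([332.2, 230.5]), array([344.2, 222.9])]
[322 244]
```

View pics/p8.png

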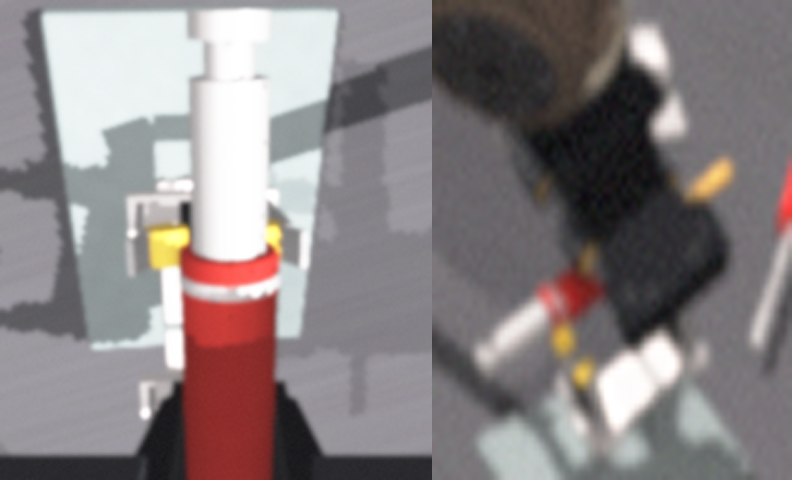

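The nozzle is above the rack and in line with it: the roller midline (crop x≈215, seen lower down) agrees with the nozzle axis at x≈230 after the common camera bias. The side view shows the nose a few degrees low. That will even out as the front clip takes it, so I descend gently and watch the force.

>>> jog_arm(
  motion=[
    [[1,-2,8],0],
    [[2,-3,16],0],
    [[2,-4,24],0],
    [[2,-4,24],0],
  ],
)

```text
t: 20.95
eef_pos: [531.6, -201.5, 125.1]
tcp_rot: [3.018, 0.403, 2.807]
ft_force: [-0.6, -0.1, -1.1]
opening: 0.226
grip_force: 30.0
```

>>> jog_arm(
  motion=[
    [[0,-0.3,2],0],
    [[0.2,-0.5,4],0],
    [[0.2,-0.5,4],0],
  ],
)

```text
t: 21.25
eef_pos: [532.9, -201.4, 121.8]
tcp_rot: [3.018, 0.404, 2.808]
ft_force: [1.3, 4.6, 1.4]
opening: 0.223
grip_force: 30.0
```

```bash
python3 - <<'E'
from h import *
report();s,R=cur();print((CR[1].T@s["ft_force"]).round(1),s["moment"].round(2))
E
```

```text
nozzle in cradle [-0.5 -0.9 24.4] axis [ 1.     0.    -0.017]
80 shift [ -3.6   7.6 -54.9]
40 shift [ -1.4   2.7 -15.3]
24 shift [-0.5  0.8  0.6]
15 shift [-0.  -0.3  9.5]
0 shift [ 0.8 -2.1 24.4]
tool -z_cr per mm [ 0.054 -0.121  0.991] cr x [-0.998  0.002  0.055] cr y [0.008 0.993 0.12 ]
[0.2 4.8 1.4] [ 0.68 -0.18  0.4 ]
```

>>> jog_arm(
  motion=[
    [[1,1.2,0],0],
    [[1,1.2,0],0],
  ],
)

```text
t: 21.45
eef_pos: [532.2, -200.1, 121.4]
tcp_rot: [3.018, 0.403, 2.808]
ft_force: [-1.4, 4.0, 3.4]
opening: 0.22
grip_force: 30.0
```

>>> jog_arm(
  motion=[
    [[0.1,-0.3,2],0],
    [[0.2,-0.5,4],0],
    [[0.3,-0.7,6],0],
    [[0.3,-0.7,6],0],
  ],
)

```text
t: 21.85
eef_pos: [534.4, -200.4, 115.3]
tcp_rot: [3.017, 0.402, 2.807]
ft_force: [3.0, 8.0, 1.0]
opening: 0.222
grip_force: 30.0
```

```bash
python3 - <<'E'
from h import *
report();s,R=cur();print((CR[1].T@s["ft_force"]).round(1),s["moment"].round(2))
E
```

```text
nozzle in cradle [-1.8  0.6 17.9] axis [ 1.     0.    -0.018]
80 shift [ -5.1   7.  -61.5]
40 shift [ -3.    2.1 -21.8]
24 shift [-2.1  0.2 -6. ]
15 shift [-1.6 -0.9  2.9]
0 shift [-0.8 -2.7 17.8]
tool -z_cr per mm [ 0.053 -0.121  0.991] cr x [-0.999  0.002  0.054] cr y [0.009 0.993 0.121]
[0.6 8.6 0.8] [ 1.26 -0.33  0.53]
```

>>> jog_arm(
  motion=[
    [[0,1,0.1],0],
    [[0,2,0.2],0],
    [[0,2,0.2],0],
  ],
)

```text
t: 22.15
eef_pos: [534.9, -199.0, 115.4]
tcp_rot: [3.018, 0.403, 2.807]
ft_force: [-0.4, 3.7, 2.6]
opening: 0.226
grip_force: 30.0
```

```bash
python3 - <<'E'
from h import *
report();s,R=cur();print((CR[1].T@s["ft_force"]).round(1),s["moment"].round(2))
E
```

```text
nozzle in cradle [-1.7  2.  18. ] axis [ 1.    -0.    -0.018]
80 shift [ -5.1   5.4 -61.6]
40 shift [ -2.9   0.6 -21.9]
24 shift [-2.1 -1.3 -6.1]
15 shift [-1.6 -2.4  2.8]
0 shift [-0.8 -4.2 17.7]
tool -z_cr per mm [ 0.054 -0.12   0.991] cr x [-0.999  0.002  0.055] cr y [0.009 0.993 0.12 ]
[-0.6  3.4  3. ] [0.66 0.15 0.29]
```

>>> jog_arm(
  motion=[
    [[0,1.2,0.1],0],
    [[0.1,1,2],0],
    [[0.1,0.8,4],0],
    [[0.1,0.8,4],0],
  ],
)

```text
t: 22.55
eef_pos: [537.1, -199.1, 112.0]
tcp_rot: [3.019, 0.404, 2.807]
ft_force: [1.7, -0.4, 1.1]
opening: 0.224
grip_force: 30.0
```

```bash
python3 - <<'E'
from h import *
report();s,R=cur();print((CR[1].T@s["ft_force"]).round(1),s["moment"].round(2))
c=read_camera("wrist");o,a,_=nozzle()
for k in range(3):
  d=read_camera("side");print([(np.round(r["box"]),round(r["p"],2)) for r in cut_out("nozzle",d)[:2]])
  break
E
```

```text
nozzle in cradle [-0.9  2.7 14.1] axis [ 1.    -0.001 -0.016]
80 shift [ -4.6   5.2 -65.6]
40 shift [ -2.3   0.4 -25.9]
24 shift [ -1.5  -1.5 -10. ]
15 shift [-1.  -2.5 -1.1]
0 shift [-0.1 -4.3 13.7]
tool -z_cr per mm [ 0.055 -0.119  0.991] cr x [-0.998  0.002  0.056] cr y [0.009 0.993 0.118]
[2.1 0.1 0.4] [0.   0.11 0.03]
[(array([296., 248., 324., 262.]), 0.69)]
```

>>> jog_arm(
  motion=[
    [[0.1,-0.2,2],0],
    [[0.2,-0.5,4],0],
    [[0.2,-0.5,4],0],
  ],
)

```text
t: 23.0
eef_pos: [538.0, -199.1, 107.8]
tcp_rot: [3.018, 0.403, 2.807]
ft_force: [1.8, -0.6, -2.0]
opening: 0.22
grip_force: 30.0
```

>>> jog_arm(
  motion=[
    [[0.1,-0.2,2],0],
    [[0.2,-0.5,4],0],
    [[0.2,-0.5,4],0],
  ],
)

```text
t: 23.3
eef_pos: [539.3, -199.4, 103.7]
tcp_rot: [3.018, 0.402, 2.807]
ft_force: [2.3, -1.7, -6.1]
opening: 0.225
grip_force: 30.0
```

```bash
python3 - <<'E'
from h import *
report();s,R=cur();print((CR[1].T@s["ft_force"]).round(1),s["moment"].round(2))
E
```

```text
nozzle in cradle [-1.7  3.1  5.6] axis [ 1.    -0.    -0.018]
80 shift [ -5.7   5.8 -74. ]
40 shift [ -3.5   1.  -34.4]
24 shift [ -2.7  -0.9 -18.5]
15 shift [-2.2 -1.9 -9.6]
0 shift [-1.4 -3.7  5.3]
tool -z_cr per mm [ 0.053 -0.12   0.991] cr x [-0.999  0.002  0.054] cr y [0.009 0.993 0.119]
[ 0.5 -0.9 -6.7] [-0.35  0.36 -0.03]
```

>>> jog_arm(
  motion=[
    [[0,-0.2,2],0],
    [[0.1,-0.3,3],0],
    [[0.1,-0.3,3],0],
  ],
)

```text
t: 23.6
eef_pos: [540.3, -199.6, 101.2]
tcp_rot: [3.018, 0.403, 2.807]
ft_force: [1.0, -1.5, -7.1]
opening: 0.221
grip_force: 30.0
```

>>> jog_arm(
  motion=[
    [[0,-0.1,1],0],
    [[0.1,-0.2,2],0],
    [[0.1,-0.2,2],0],
  ],
)

```text
t: 23.9
eef_pos: [540.7, -199.7, 99.7]
tcp_rot: [3.018, 0.403, 2.807]
ft_force: [-5.3, -0.1, -0.3]
opening: 0.222
grip_force: 30.0
```

```bash
python3 - <<'E'
from h import *
report();s,R=cur();print((CR[1].T@s["ft_force"]).round(1),s["moment"].round(2))
c=read_camera("wrist");d=read_camera("side")
o,a,_=nozzle();print([(np.round(r["box"],1),round(r["p"],2)) for cc in(c,d) for r in cut_out("nozzle",cc)[:2]])
X=CR[1][:,0];H=CR[0]
print("home side",[proj(d,H+k*X).round(1) for k in(-92,-45,45,90)],"wrist",[proj(c,H+k*X).round(1) for k in(-92,-45,45)])
hsv=cv2.cvtColor(d["img"],cv2.COLOR_BGR2HSV);m=((hsv[...,0]<8)|(hsv[...,0]>172))&(hsv[...,1]>120);m=m[225:275,285:350];ys,xs=np.nonzero(m);print("red side",xs.min()+285,xs.max()+285,ys.min()+225,ys.max()+225)
for y in range(245,266):print(y,"".join("%4d"%v for v in d["img"][y,290:330:1].mean(1)))
E
```

```text
nozzle in cradle [-1.8  3.3  1.3] axis [ 1.    -0.    -0.018]
80 shift [ -6.    6.2 -78.3]
40 shift [ -3.9   1.4 -38.7]
24 shift [ -3.   -0.6 -22.8]
15 shift [ -2.5  -1.6 -13.9]
0 shift [-1.7 -3.4  1. ]
tool -z_cr per mm [ 0.054 -0.12   0.991] cr x [-0.999  0.002  0.054] cr y [0.009 0.993 0.12 ]
[-4.8 -1.8  1.4] [-0.28  0.84 -0.08]
[(array([235.2,  62.5, 276.9, 325. ]), 0.65), (array([298.3, 236.5, 349.9, 266.1]), 0.62), (array([198.4, 173.9, 222.2, 184.5]), 0.48)]
home side [array([299.3, 264.4]), array([311.8, 256.3]), array([335.4, 240.8]), array([347. , 233.2])] wrist [array([243.8,  66.9]), array([245.2, 162.5]), array([247.1, 298.1])]
red side 311 321 249 257
245  118 117 117 114 118 111 105 102 101 103 102  98 101 104 103 101 106 110 121 124 129 117 106 103  90  75  69  56  52  46  47  40  36  31  35  47  43  44  46  43
246  118 119 118 118 117 114 111 107 104 100 100 103 101 102 102 102 103 108 128 144 143 129 117 105  94  84  70  55  58  69  72  62  44  41  45  48  47  51  44  44
247  116 116 117 113 121 117 119 110 108 104 102 103 102  99 100 103 104 111 130 145 147 141 128
[... 2338 characters left out ...]
 158 198 205 188 160 138 117  96  60  47
262  119 120 120 118 119 123 126 139 174 211 220 207 182 172 163 145 130 106  98 110 146 174 186 196 216 220 191 147 129 126 136 157 169 158 146 135 121  98  79  69
263  121 121 122 124 126 130 144 158 169 193 198 184 162 148 146 134 116 101  96 118 153 181 195 198 211 224 201 164 140 131 133 149 165 160 155 144 130 112  92  84
264  118 121 122 123 133 148 168 175 176 172 162 156 149 149 149 147 137 116 105 114 143 177 190 196 198 199 185 164 150 142 144 155 163 167 163 157 150 134 110  92
265  121 120 119 121 133 155 180 189 183 171 153 145 154 161 166 169 162 153 131 123 126 151 177 193 200 191 179 163 152 148 155 160 163 172 172 169 162 148 128 105
```

The clips pulled the nozzle down and the force has fallen to near zero, so it's at home height with the rear a touch high. I release so it can settle.

>>> jog_arm(
  motion=[
    [[0,0,0],0],
    [[0,0,0],0],
    [[0,0,0],0],
    [[0,0,0],0],
  ],
  grip=0.55,
)

```text
t: 24.5
eef_pos: [541.3, -199.8, 99.8]
tcp_rot: [3.018, 0.404, 2.807]
ft_force: [-0.1, -0.2, 0.1]
opening: 0.443
grip_force: 0.0
```

```bash
python3 - <<'E'
from h import *
report();s,R=cur();print((CR[1].T@s["ft_force"]).round(1),s["moment"].round(2),s["opening"])
c=read_camera("wrist");d=read_camera("side")
print([(np.round(r["box"],1),round(r["p"],2)) for cc in(c,d) for r in cut_out("nozzle",cc)[:1]])
for y in range(256,270):print(y,"".join("%4d"%v for v in d["img"][y,290:320:1].mean(1)))
cv2.imwrite("pics/w9.png",c["img"]);cv2.imwrite("pics/s9.png",d["img"])
hsv=cv2.cvtColor(c["img"],cv2.COLOR_BGR2HSV);m=((hsv[...,0]<8)|(hsv[...,0]>172))&(hsv[...,1]>140)
print("red rows",[ (r,int(m[r,225:285].sum())) for r in list(range(150,176,2))])
E
```

```text
nozzle in cradle [-1.1  3.3  1.2] axis [ 1.    -0.    -0.017]
80 shift [ -5.4   6.1 -78.4]
40 shift [ -3.3   1.3 -38.8]
24 shift [ -2.4  -0.6 -22.9]
15 shift [ -1.9  -1.7 -14. ]
0 shift [-1.1 -3.5  0.9]
tool -z_cr per mm [ 0.055 -0.12   0.991] cr x [-0.998  0.002  0.055] cr y [0.009 0.993 0.12 ]
[-0.  -0.2  0.1] [ 0.04  0.21 -0.01] 0.4433787231471162
[(array([235.2,  62. , 273.1, 327.2]), 0.58), (array([166.6, 236.8, 174.7, 259.4]), 0.72)]
256   99  86  81  69  70  68  71  75  82  97 106 114 118 119 127 136 163 196 225 236 236 218 174 130 119 133 143 145 149 186
257  112 104  95  82  76  73  68  68  70  79  88 101 113 130 148 174 214 234 240 235 228 203 163 122 103 105 115 125 140 185
258  119 116 112 103  87  82  77  73  68  68  78  83 117 157 199 222 236 237 232 219 197 176 152 119  95  86  87 102 128 165
259  121 117 118 113 104  96  89  78  68  72  67 100 152 206 233 238 237 228 210 187 166 154 148 133 111  87  73  92 115 149
260  120 118 121 116 118 112 103  96  90  89  97 133 189 230 238 235 223 199 173 154 145 151 160 163 155 130 100  87 108 135
261  122 121 119 120 120 120 11
[... 538 characters left out ...]
159 148 131 119 129 153 178 195 195 194 178 162 151 149
266  122 121 119 121 128 150 174 189 189 177 161 153 154 160 168 168 179 177 162 138 120 128 155 180 193 199 184 164 145 141
267  123 123 122 122 121 133 157 178 191 184 170 160 162 173 179 185 188 192 184 157 132 124 138 162 184 185 177 150 131 119
268  124 121 120 121 117 121 134 159 178 185 183 172 174 183 190 192 196 192 193 172 144 123 125 141 157 159 148 129 115 111
269  121 121 123 123 123 120 121 138 161 181 187 186 185 189 195 195 194 196 192 185 164 139 123 125 131 129 122 113 108 106
red rows [(150, 0), (152, 0), (154, 0), (156, 0), (158, 0), (160, 3), (162, 12), (164, 38), (166, 38), (168, 38), (170, 31), (172, 9), (174, 0)]
```

>>> jog_arm(
  motion=[
    [[0,0,-10],0],
    [[0,0,-25],0],
    [[0,0,-50],0],
    [[0,0,-85],0],
    [[0,0,-120],0],
  ],
)

```text
t: 25.2
eef_pos: [491.3, -198.4, 209.9]
tcp_rot: [3.018, 0.402, 2.807]
ft_force: [-0.4, 0.1, 0.2]
opening: 0.446
grip_force: 0.0
```

>>> jog_arm(
  motion=[
    [[40,0,0],0],
    [[80,0,0],0],
    [[80,0,0],0],
  ],
)

```text
t: 25.5
eef_pos: [418.7, -172.0, 176.4]
tcp_rot: [3.017, 0.399, 2.807]
ft_force: [0.6, 0.2, 0.2]
opening: 0.452
grip_force: 0.0
```

```bash
python3 - <<'E'
from h import *
s,R=cur();print(s["t"],s["ft_force"].round(1),s["tcp_rot"].round(3),s["joints"].round(2))
c=read_camera("wrist");t=read_camera("top");d=read_camera("side");X=CR[1][:,0];H=CR[0]
for n,cc in(("w",c),("t",t),("s",d)):
  hsv=cv2.cvtColor(cc["img"],cv2.COLOR_BGR2HSV);h=hsv[...,0].astype(int)
  red=(((h<8)|(h>172))&(hsv[...,1]>130)).astype(np.uint8);yel=((abs(h-27)<7)&(hsv[...,1]>140)&(hsv[...,2]>100)).astype(np.uint8)
  q=proj(cc,H)
  print(n,"home c",q.round(1),"ends",proj(cc,H-45*X).round(1),proj(cc,H+45*X).round(1),"tail/tip",proj(cc,H-92*X).round(1),proj(cc,H+90*X).round(1))
  print(" rollers",[proj(cc,W(CR,[x,y,10])).round(1) for x in(-34,34) for y in(-13.5,13.5)])
  for nm,m in(("red",red),("yel",yel)):
    k,l,st,ce=cv2.connectedComponentsWithStats(m)
    for j in range(1,k):
      if st[j,4]>3 and np.linalg.norm(ce[j]-q)<(120 if n=="w" else 40):print("  ",nm,st[j],ce[j].round(1))
  print("  ",[(np.round(r["box"],1),round(r["p"],2)) for r in cut_out("nozzle",cc)[:2]])
import os
np.savez("c9.npz",w=c["img"],t=t["img"],d=d["img"])
E
```

```text
25.5 [0.6 0.2 0.2] [3.017 0.399 2.807] [-0.67  0.27  2.26  0.75  0.37 -2.61]
w home c [249.4 257.8] ends [249.  220.2] [249.8 291.7] tail/tip [248.5 176.6] [250.1 322.5]
 rollers [array([236.7, 235.3]), array([263.3, 233.6]), array([238.3, 290.7]), array([262.9, 288.6])]
   red [244 221  18   6  56] [252.6 224.3]
   red [245 231  19  44 704] [253.9 254.2]
   red [296 299   4   4  13] [297.5 300.4]
   yel [262 227   9  11  34] [265.3 230.3]
   yel [237 230   9   3  21] [240.5 230.8]
   yel [247 234   1   6   6] [247.  236.5]
   [(array([244.3, 175. , 263. , 322.8]), 0.98)]
t home c [322.2 188.9] ends [317.9 200.6] [326.5 177. ] tail/tip [313.5 212.7] [330.9 165. ]
 rollers [array([322.7, 199.7]), array([315.4, 197.2]), array([329.3, 181.7]), array([321.9, 179.3])]
   red [317 177  12  23 107] [321.8 188.3]
   red [316 200   5   2   5] [318.  200.6]
   yel [325 165   6  12  22] [327.8 170.2]
   yel [320 178   3   3   8] [321.1 179.1]
   yel [327 180   4   4  11] [328.4 181.5]
   yel [314 196   3   3   8] [315.1 197.1]
   yel [321 198   4   4  10] [322.3 199.3]
   [(array([116.1, 160.3, 163.8, 178.1]), 0.79), (array([177. , 259.7, 213.1, 279.1]), 0.61)]
s home c [323.6 248.5] ends [311.8 256.3] [335.4 240.8] tail/tip [299.3 264.4] [347.  233.2]
 rollers [array([316.3, 255.2]), array([311.7, 249.8]), array([334.3, 243.4]), array([329.5, 238.2])]
   red [314 240  20  14 108] [324.  246.9]
   yel [328 237   3   2   6] [329.  237.5]
   yel [310 248   4   3   8] [311.5 249. ]
   [(array([297.7, 241.6, 332.9, 265.5]), 0.8), (array([200. , 173. , 217.8, 180.2]), 0.64)]
```

```bash
python3 - <<'E'
from h import *
z=np.load("c9.npz")
f=lambda i,x,y,w,h,W,H:cv2.resize(i[y:y+h,x:x+w],(W,H),interpolation=2)
cv2.imwrite("pics/fin.png",np.hstack([f(z["w"],200,160,110,176,370,590),f(z["d"],285,215,75,60,430,344).copy() if 0 else np.vstack([f(z["d"],285,215,80,60,400,300),f(z["t"],290,155,72,52,400,290)])]))
E
```

View pics/fin.png

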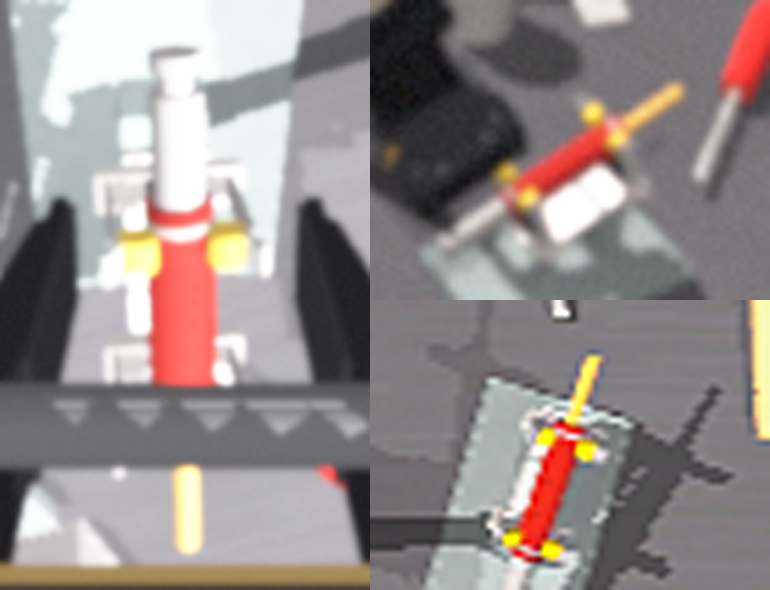

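The nozzle lies in both clips with the rollers closed over the barrel. Its ends match the predicted home pose to about 1 px, and the gripper is clear.

```bash
python3 -c "
from cell import *
print(job_done())"
```

```text
the job is handed in; nothing more can be done
None
```

I pulled the sleeve, which popped the nozzle out and sprang home; the red nozzle is now snapped into both rack clips, centred to about 1 px, and the job is handed in with the gripper clear.

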